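Brace the travel tin in the organizer and unscrew its cap

TASK

The empty travel tin just spins on the smooth shelf when you twist its tight cap, so with the cap still closed stand the tin fully down in the square well of the organizer, which braces it. Then unscrew the cap anticlockwise, stop turning once it lets go, lift it straight up to about a finger's breadth clear of the tin's mouth, and finish while still holding it there, level and right above the tin, which stays down in the well. Leave the other things where they are.

Things in the scene. Friction and masses are not known exactly. Their poses are not given: they have to be found in the camera images.
- cap_center (a point): Ribbed round aluminium cap on the tin, 54 mm across, 26 mm tall, 40 g. Point: its centre, 13 mm above its rim; z up its axis. Closed, the rim is 1.5 mm above the tin's square shoulder (keep finger tips above that). Two lugs hold it against a sprung seal (about 15 N up), so turning takes 0.1 to 0.4 N m. It is firm enough to lift the tin by. Free, it rises 2.5 mm on the seal and lifts straight off.
- cap_mark (a point): Black dot, 6 mm, on the cap's flat top, 19 mm from its axis along the cap's +x. At the start it lies 0 to 14 deg anticlockwise (from above) of the tin's +x. The cap lets go when the dot is about 65 deg anticlockwise of the tin's +x; at about 139 deg the lugs are in the way again. At the end the dot may be at most 137 deg from the tin's +x. Clockwise the cap soon meets its stop.
- tin_mid (a point): Loose square aluminium tin, body 56 x 56 x 45 mm tall, about 120 g, on the shelf. Point: centre of the square body, 22.5 mm above its underside; x, y square to its sides (pink panel on -x), z up. Above the flat shoulder is a round neck, 45 mm across its lugs, with a white seal whose top is 20 mm above the shoulder once the cap is off. Closed, the cap's centre is 37 mm above this point.
- well (a point): Square well in the organizer's low end, fixed. Point: centre of its floor, 6 mm above the shelf; x, y square to its walls. Opening 61 x 61 mm, walls 24 mm above the floor, 5 mm thick. The tin fits in any quarter-turn with 2.5 mm play each side. On +y a tier 40 mm high begins 36 mm from the centre; lipsticks 88 mm high stand 110 mm away, then a tier 78 mm high with a jar (131 mm).
- organizer: Frosted acrylic organizer in three tiers rising to its +y, 130 x 260 mm, fixed; origin under its centre. The well's centre is at y = -94.5 mm in its frame.
- hairbrush: Black plastic hairbrush lying on the shelf, about 210 mm long along its x, 55 mm wide, 38 mm high; leave alone.
- nail_file: Wooden nail file, 150 x 18 x 5 mm, lying along its x; leave alone.
- perfume: Square amber perfume bottle, 40 x 50 mm, 90 mm tall, in the clear glass tray; origin under its centre; leave alone.
- scent_flask: Round green scent flask, 48 mm across, 78 mm tall, in the same tray; leave alone.
- compact: Pink round compact, 70 mm across, 14 mm thick; leave alone.
Not all that is in view belongs to the job. What is shaped like the part that bears tin_mid but purple or red is not meant.

How it is judged:
By the outcome, as a careful person would: the job done as asked, in the order asked, and still so for the second after the job is handed in, while the arm keeps its last pose, push and grip.
It also fails if it takes over 51 s, if anything falls off the work surface, if the arm or the gripper's body presses on something with over 40 N, if the wrist force passes 120 N, or if a joint passes its speed limit or range.

ROBOT

A 6-joint arm with a two-finger parallel gripper is mounted at the origin on the work surface. World frame = base frame: x ahead of the robot, y to its left, z up, the work surface at z = 0. Lengths are in mm, angles in rad, forces in N, time in s.
With the tool pointing down it reaches from about 425 to 925 mm from the base axis. Payload 12.5 kg.
Tool frame: the origin (TCP) lies on the centre line of the jaws, within the pads' length; the fingertips stand 14 mm ahead of it and the grasp point (between the pads) lies 5 mm behind it; x points along the fingers, z is the direction in which the jaws open and shut, and the axes are right-handed (so a half turn about x gives the same grasp; the last joint's range is limited). The gripper opens to 85 mm and grips with 20 to 120 N. Pads are 22 mm wide; open, the fingers measure 114 mm over their backs; the gripper's body (76 mm by 85 mm) begins 54 mm behind the grasp point. The pads swing forward as they close: fully open they stand 13 mm farther back than shut.
Start: joints at [-1.316, 0.491, 1.559, -0, 1.092, -0.106], TCP at [220.662, -584.766, 245.327] pointing down, gripper open.
Joint ranges: [-3.1, 3.1], [-0.84, 2.19], [0.05, 2.79], [-1.13, 4.28], [0.06, 2.93], [-2.69, 2.69]. Speed limits (rad/s): [2.22, 2.22, 2.79, 3.14, 3.14, 3.14].

INTERFACE

Orientations are given as a unit quaternion [w, x, y, z].
In Python, from workcell import bot gives the robot as it stands. Calls block until the motion is done:
- bot.move_ptp(position, orientation): joint-space move of the TCP to a pose.
- bot.move_linear(position, ori=None, v=150): straight line of the TCP; ori=None keeps the orientation; v is the mean speed in mm/s.
- bot.goto_joints(angles): joint-space move.
- bot.grip(opening, newtons=None): finger opening in mm; newtons is the grip in N (None keeps the last); returns when the fingers have stopped.
- bot.hold(seconds).
- bot.inverse_kinematics(position, orientation): joint angles nearest the present ones, or None.
- bot.get_obs(): the state.
- bot.snapshot(name): name is "side" or "top"; returns the picture (480x640x3 uint8, red, green, blue); there is no depth.
- bot.camera_model(name): a dict with "vertical_fov" (degrees; the focal length in pixels is half the picture's height over the tangent of half this angle, whatever the lens; pixels are square), "cx", "cy" (the principal point, pixels), "dist_coeffs" ([k1, k2, p1, p2, k3] as OpenCV has them; the pictures are not rectified), "view" (4x4, takes a point from world to camera coordinates). Camera axes: x right, y down, z forward; pixel columns grow to the right and rows downward; lengths in mm; the calibration is good to about 2 mm. A picture is of the moment at which its call begins. camera_model takes no time and is no camera call.
A pose or a line that the arm cannot do raises bot.Unreachable and nothing moves.
- bot.hand_in(): hands the job in, once; it reports no verdict.
The state is a dict: "time": time; "joint_positions": joint angles; "dq": joint speeds; "joint_efforts": joint torques, N m; "position": TCP position; "ee_rot": TCP orientation; "force": force on the tool from outside, world axes, zero at the start; "torque": the same for the moment, N m; "opening": finger opening in mm.
Only numpy, scipy, OpenCV 4.12 (cv2) and the standard library are available. Lean on these libraries where they do the work, as an engineer would, in place of code of your own. Each camera call takes 0.05 s, during which the arm holds its last target. There are 200 camera calls.

## Working session

There is one attempt and no reset: what is moved stays moved. The work goes in short steps, each a Python script; the robot and the scene stay as the last script left them, time stands still between calls to the robot, and variables do not carry over. Pictures are saved under pics/ and viewed, about 8 in all and at most 12, crops included, and the job is handed in when it is done.

```bash
mkdir -p pics; python3 - <<'E'
from workcell import bot
import cv2
for n in("top","side"):
    cv2.imwrite(f"pics/{n}0.png",bot.snapshot(n)[:,:,::-1]); m=bot.camera_model(n); print(n,m)
o=bot.get_obs(); print(o)
E
```

```text
top {'vertical_fov': 46.31460524331285, 'cx': 319.13093942907136, 'cy': 240.47606724064775, 'dist_coeffs': array([0.0126986, 0.       , 0.       , 0.       , 0.       ]), 'view': array([[-2.87281909e-02, -9.99233427e-01, -2.65941538e-02,
        -5.36922100e+01],
       [-9.87820459e-01,  3.24501789e-02, -1.52176632e-01,
         5.91230168e+02],
       [ 1.52922962e-01,  2.18984899e-02, -9.87995457e-01,
         1.10760877e+03],
       [ 0.00000000e+00,  0.00000000e+00,  0.00000000e+00,
         1.00000000e+00]])}
side {'vertical_fov': 56.4417021585845, 'cx': 320.0576769938698, 'cy': 230.25514615200757, 'dist_coeffs': array([0.02566207, 0.        , 0.        , 0.        , 0.        ]), 'view': array([[-9.95195391e-01, -9.79079355e-02, -4.12392513e-04,
         5.91616411e+02],
       [-5.84341007e-02,  5.97328559e-01, -7.99865019e-01,
         1.31846015e+02],
       [ 7.85594665e-02, -7.95997883e-01, -6.00179791e-01,
         8.16741785e+02],
       [ 0.00000000e+00,  0.00000000e+00,  0.00000000e+00,
         1.00000000e+00]])}
{'time': 0.1, 'joint_positions': array([-1.31558353e+00,  4.91469470e-01,  1.55937456e+00,  4.49863021e-07,
        1.09170419e+00, -1.05606901e-01]), 'dq': array([ 7.03564407e-04,  2.03908653e-04,  2.08471158e-06,  7.22841065e-04,
       -1.08064654e-03,  1.92815994e-03]), 'joint_efforts': array([ 2.51069214e-03, -6.19449091e+01, -2.62025803e+01, -4.87108900e-05,
        2.95887425e-03, -2.14462312e-05]), 'position': array([ 220.62231988, -584.57282143,  244.80949678]), 'ee_rot': array([ 0.58134542,  0.40238922,  0.58185739, -0.40194826]), 'force': array([0.27077116, 0.44125832, 0.77962878]), 'torque': array([ 0.02431784, -0.02287435,  0.0081221 ]), 'opening': 85.41160694496446}
```

View pics/top0.png

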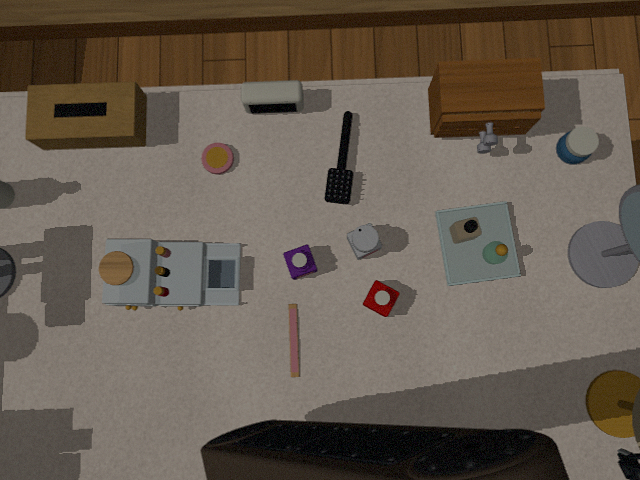

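View pics/side0.png

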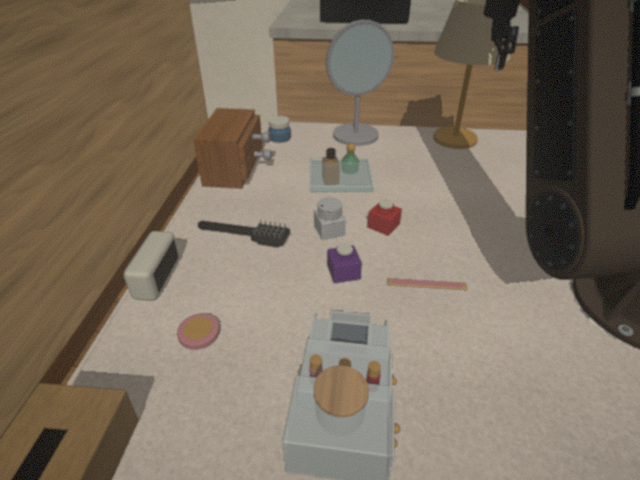

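The top view shows the silver tin near (364,240) with its dot near (361,230), and the well near (222,272). The side view shows the tin at (330,218) and the well at (350,332). I'll enlarge both places.

```bash
python3 - <<'E'
import cv2,numpy as np
a=cv2.imread("pics/top0.png");s=cv2.imread("pics/side0.png")
R=lambda im,x,y,w,h:cv2.resize(im[y:y+h,x:x+w],(400,300),interpolation=cv2.INTER_CUBIC)
cv2.imwrite("pics/c1.png",np.vstack([np.hstack([R(a,334,210,60,45),R(a,190,240,60,45)]),np.hstack([R(s,300,190,60,45),R(s,300,305,100,75)])]))
E
```

```text
(no output)
```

View pics/c1.png

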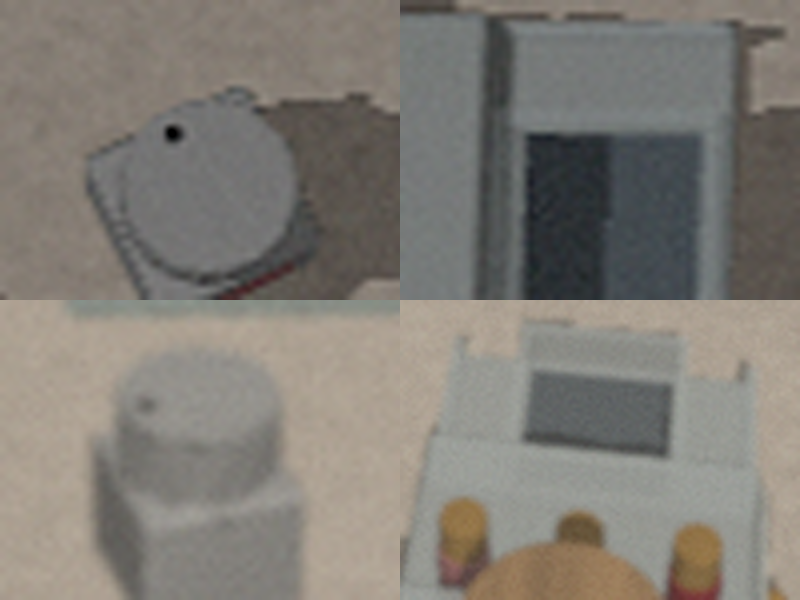

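Crop 1: cap top centre is about (365.1,237.3) in the top picture and the dot about (360.0,229.5). The pink edge slopes about -25°, so the dot sits about 10° anticlockwise of tin +x. Next I'll fit the poses and overlay a wireframe.

```bash
cat > h.py <<'E'
import numpy as np,cv2
from workcell import bot
def cam(n):
    m=bot.camera_model(n);f=240/np.tan(np.radians(m["vertical_fov"]/2))
    return np.array([[f,0,m["cx"]],[0,f,m["cy"]],[0,0,1]]),np.array(m["dist_coeffs"]),np.array(m["view"])
def proj(n,P):
    K,d,V=cam(n);return cv2.projectPoints(np.array(P,float).reshape(-1,3),cv2.Rodrigues(V[:3,:3])[0],V[:3,3],K,d)[0].reshape(-1,2)
def back(n,uv,z):
    K,d,V=cam(n);q=cv2.undistortPoints(np.array([[uv]],float),K,d).ravel()
    r=V[:3,:3].T@np.array([*q,1]);c=-V[:3,:3].T@V[:3,3];return c+r*(z-c[2])/r[2]
def place(pts,x,y,yaw):
    c,s=np.cos(yaw),np.sin(yaw);return np.array(pts,float)@np.array([[c,s,0],[-s,c,0],[0,0,1]])+[x,y,0]
sq=lambda h,z:[[h,h,z],[h,-h,z],[-h,-h,z],[-h,h,z]]
def ori(a):  # tool down, jaw axis (tool z) at world angle a
    from scipy.spatial.transform import Rotation as R
    z=np.array([np.cos(a),np.sin(a),0]);x=np.array([0,0,-1.])
    return R.from_matrix(np.c_[x,np.cross(z,x),z]).as_quat(scalar_first=True)
E
python3 - <<'E'
from h import *
for n in("top","side"):
    K,d,V=cam(n);print(n,-V[:3,:3].T@V[:3,3])
cx=lambda x,y,x0,y0,s:((x+.5)/s-.5+x0,(y+.5)/s-.5+y0)
s=20/3
C=back("top",cx(210,185,334,210,s),72.5);D=back("top",cx(173,133,334,210,s),72.5)
C2=back("side",cx(198,392-300,300,190,s),72.5);D2=back("side",cx(146,405-300,300,190,s),72.5)
print("cap",C,D,np.linalg.norm(D-C),np.degrees(np.arctan2(*(D-C)[1::-1])),"side",C2,D2)
p,q=back("top",cx(220,300,334,210,s),45),back("top",cx(310,258,334,210,s),45);print("pink edge dir",np.degrees(np.arctan2(*(q-p)[1::-1]))+90)
p,q=back("top",cx(88,165,334,210,s),45),back("top",cx(145,300,334,210,s),45);print("left edge dir",np.degrees(np.arctan2(*(p-q)[1::-1])))
# side floor far corners, z=6
for u,v in((528,370),(672,385)):print("well floor -y corner",back("side",cx(u-400,v-300,300,305,4),6))
for u,v in((522,442),(667,457)):print("tier edge",back("side",cx(u-400,v-300,300,305,4),40))
x,y,w=C[0],C[1],np.radians(25)
org=(0,0)
a=bot.snapshot("top");
# organizer outer corners rough
for u,v,z in((240,243,30),(241,305,30)):print("org low corner",back("top",(u,v),z))
E
```

```text
top [ 413.10796082  -97.09153514 1182.85595171]
side [532.31542994 629.29328243 595.89490717]
cap [ 588.3258567  -164.53735999   72.5       ] [ 604.51537415 -154.0901759    72.5       ] 19.267696558240413 32.83437420694831 side [ 590.67466697 -161.24172757   72.5       ] [ 606.41931286 -152.2302522    72.5       ]
pink edge dir 23.298299261899047
left edge dir 20.544929279234825
well floor -y corner [563.84689942 107.60387394   6.        ]
well floor -y corner [502.00466938 109.89005227   6.        ]
tier edge [561.53233214 174.41459103  40.        ]
tier edge [505.22664097 176.12545418  40.        ]
org low corner [591.64490923  93.61113753  30.        ]
org low corner [463.02619028  92.45239465  30.        ]
```

```bash
python3 - <<'E'
from h import *
a={n:cv2.imread(f"pics/{n}0.png") for n in("top","side")}
def ov(n,x0,y0,w,h,W,H,wires):
    s=W/w;im=cv2.resize(a[n][y0:y0+h,x0:x0+w],(W,H),interpolation=cv2.INTER_CUBIC)
    for P,c in wires:
        p=(proj(n,P)-[x0,y0]+.5)*s-.5
        cv2.polylines(im,[np.round(p).astype(int)],True,c,1,cv2.LINE_AA)
    return im
ow,yw=(533,139),np.radians(-1)
tin,ty=(589,-163),np.radians(22.5)
W=[(place(sq(30.5,6),*ow,yw),(0,255,255)),(place(sq(35.5,30),*ow,yw),(0,0,255)),(place(sq(30.5,30),*ow,yw),(255,0,255)),
 (place([[65,-35.5,0],[-65,-35.5,0],[-65,224.5,0],[65,224.5,0]],*ow,yw),(0,255,0)),
 (place([[65,36,40],[-65,36,40]],*ow,yw),(255,0,0))]
t=np.linspace(0,6.28,40)
circ=lambda r,z,x=0:np.c_[x+r*np.cos(t),r*np.sin(t),0*t+z]
dy=ty+np.radians(10)
T=[(place(sq(28,45),*tin,ty),(0,0,255)),(place(sq(28,0),*tin,ty),(0,255,0)),(place(circ(27,72.5),*tin,ty),(255,0,0)),(place(circ(3,72.5,19),*tin,dy),(0,255,255))]
im=np.vstack([np.hstack([ov("top",334,210,60,45,400,300,T),ov("top",190,232,107,80,400,300,W)]),np.hstack([ov("side",300,190,60,60,300,300,T),ov("side",285,300,120,72,500,300,W)])])
cv2.imwrite("pics/ov1.png",im)
E
```

```text
(no output)
```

View pics/ov1.png

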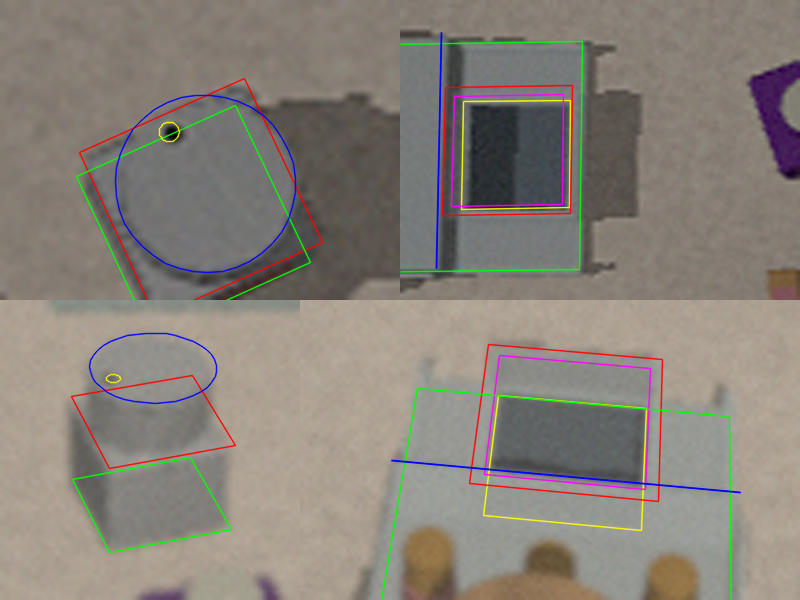

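The overlay agrees to about 2–3 mm. The two cameras differ by the same offset at both places, so the tin-to-well vector is consistent. Next I'll check the wrist range over the whole sequence, then centre the tin with two perpendicular gentle closings.

```bash
python3 - <<'E'
from h import *
for a in range(-90,91,30):
    r=np.radians
    f=lambda x,y,z,d:(lambda q:None if q is None else np.round(q,2).tolist())(bot.inverse_kinematics([x,y,z],ori(r(a+d))))
    print(a,f(589.5,-163,120,0),f(589.5,-163,64,90),f(533,137,70,-23.5),f(533,137,105,-23.5+80))
E
```

```text
-90 [-0.38, 0.62, 1.71, -0.0, 0.81, 1.19] [-0.38, 0.7, 1.75, -0.0, 0.7, -0.38] [0.13, 0.63, 1.9, -0.0, 0.61, 2.11] [0.13, 0.57, 1.88, -0.0, 0.69, 0.72]
-60 [-0.38, 0.62, 1.71, -0.0, 0.81, 0.67] [-0.38, 0.7, 1.75, -0.0, 0.7, -0.9] [0.13, 0.63, 1.9, -0.0, 0.61, 1.59] [0.13, 0.57, 1.88, -0.0, 0.69, 0.19]
-30 [-0.38, 0.62, 1.71, -0.0, 0.81, 0.15] [-0.38, 0.7, 1.75, -0.0, 0.7, -1.42] [0.13, 0.63, 1.9, -0.0, 0.61, 1.07] [0.13, 0.57, 1.88, -0.0, 0.69, -0.33]
0 [-0.38, 0.62, 1.71, -0.0, 0.81, -0.38] [-0.38, 0.7, 1.75, -0.0, 0.7, -1.95] [0.13, 0.63, 1.9, -0.0, 0.61, 0.54] [0.13, 0.57, 1.88, -0.0, 0.69, -0.85]
30 [-0.38, 0.62, 1.71, -0.0, 0.81, -0.9] [-0.38, 0.7, 1.75, -0.0, 0.7, -2.47] [0.13, 0.63, 1.9, -0.0, 0.61, 0.02] [0.13, 0.57, 1.88, -0.0, 0.69, -1.38]
60 [-0.38, 0.62, 1.71, -0.0, 0.81, -1.42] None [0.13, 0.63, 1.9, -0.0, 0.61, -0.51] [0.13, 0.57, 1.88, -0.0, 0.69, -1.9]
90 [-0.38, 0.62, 1.71, -0.0, 0.81, -1.95] None [0.13, 0.63, 1.9, -0.0, 0.61, -1.03] [0.13, 0.57, 1.88, -0.0, 0.69, -2.43]
```

```bash
python3 - <<'E'
from h import *
r=np.radians
bot.move_ptp([589.5,-163,130],ori(r(70)))
bot.move_linear([589.5,-163,64],v=120)
def st():
    o=bot.get_obs();print(round(o["time"],2),np.round(o["position"],1),round(o["opening"],1),np.round(o["force"],1),np.round(o["torque"],2))
st();bot.grip(50,20);st();bot.grip(70);bot.move_linear([589.5,-163,64],ori(r(-20)),v=100);st()
bot.grip(50,90);st()
cv2.imwrite("pics/t2.png",bot.snapshot("top")[:,:,::-1]);cv2.imwrite("pics/s2.png",bot.snapshot("side")[:,:,::-1])
a=cv2.imread("pics/t2.png");s=cv2.imread("pics/s2.png")
cv2.imwrite("pics/c2.png",np.hstack([cv2.resize(a[200:290,310:430],(400,300)),cv2.resize(s[165:255,270:390],(400,300))]))
E
```

```text
2.91 [ 589.7 -163.2   64.4] 85.5 [0.2 0.1 0.4] [ 0.03  0.01 -0.04]
3.3 [ 589.8 -163.2   64.9] 53.2 [-1.5 -0.3  6.3] [-0.12  0.22  0.03]
5.33 [ 589.5 -163.    64. ] 69.6 [ 0.8 -0.8  0.2] [-0.01  0.01 -0.04]
5.64 [ 589.7 -163.1   64.7] 51.7 [-1.4  0.7  7.8] [0.09 0.23 0.  ]
```

View pics/c2.png

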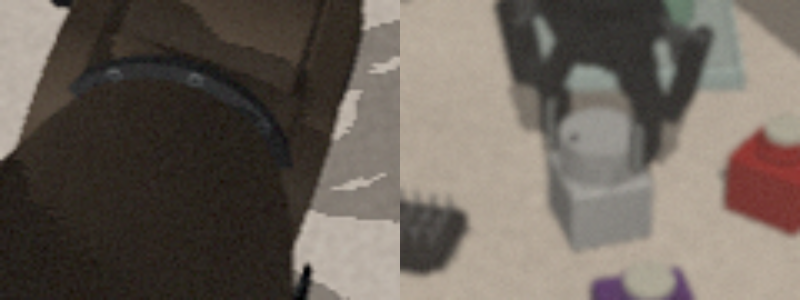

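The side view shows the jaws on the cap with the tin upright under it. The top view is hidden by the arm. Referred to the gripped tin, both cameras put the well at about (533,137.2).

```bash
python3 - <<'E'
from h import *
r=np.radians
def st():
    o=bot.get_obs();print(round(o["time"],2),np.round(o["position"],1),round(o["opening"],1),np.round(o["force"],1),np.round(o["torque"],2))
bot.move_linear([589.5,-163,154],v=150);st()
bot.move_ptp([533,137.2,154],ori(r(-43.5)));bot.move_linear([533,137.2,104],v=120);bot.hold(.2);st()
s=bot.snapshot("side")[:,:,::-1];t=bot.snapshot("top")[:,:,::-1];cv2.imwrite("pics/s3.png",s);cv2.imwrite("pics/t3.png",t)
def R(n,im,x,y,w,h,W,H,wires):
    im=cv2.resize(im[y:y+h,x:x+w],(W,H),interpolation=cv2.INTER_CUBIC)
    for P,c in wires: cv2.polylines(im,[np.round((proj(n,P)-[x,y]+.5)*W/w-.5).astype(int)],True,c,1,cv2.LINE_AA)
    return im
b=40 # tin bottom z; side camera bias (+1,+1.9)
T=lambda yw,z,dx=1.1,dy=1.9:place(sq(28,z),533+dx,137.2+dy,r(yw))
cv2.imwrite("pics/c3.png",np.hstack([R("side",s,290,255,120,120,500,500,[(T(-1,b),(0,255,0)),(T(-1,b+45),(0,0,255))]),R("top",t,180,225,72,120,300,500,[])]))
E
```

```text
6.49 [ 589.1 -162.8  153.1] 51.6 [-0.5 -0.2 -2.3] [0.02 0.05 0.01]
8.43 [533.4 137.2 104.8] 52.0 [-0.2  0.2 -1.5] [ 0.04 -0.02  0.  ]
```

View pics/c3.png

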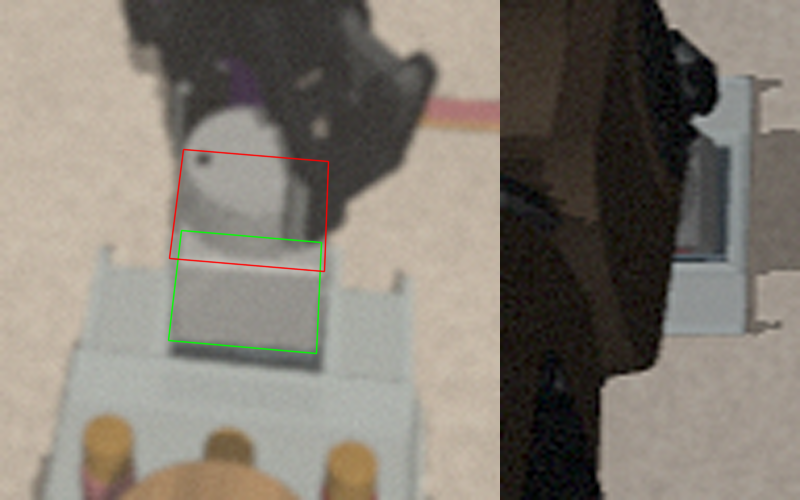

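The tin's lower edge matches the prediction at (171,340)–(317,352) and lines up with the well, so I'll insert it with the force watched.

```bash
cat >> h.py <<'E'
def st(t=""):
    o=bot.get_obs();print(t,round(o["time"],2),np.round(o["position"],1),round(o["opening"],1),np.round(o["force"],1),np.round(o["torque"],2));return o
E
python3 - <<'E'
from h import *
bot.move_linear([533,137.2,92],v=80);st()
for z in list(range(88,71,-4))+[71,70,69,68]:
    bot.move_linear([533,137.2,z],v=40);o=st(z)
    if o["force"][2]>12:break
s=bot.snapshot("side")[:,:,::-1];cv2.imwrite("pics/s4.png",s)
cv2.imwrite("pics/c4.png",cv2.resize(s[255:375,290:410],(500,500),interpolation=cv2.INTER_CUBIC))
E
```

```text
8.82 [532.8 137.2  91.6] 51.5 [-0.4  0.3 -2.5] [0.03 0.01 0.01]
88 9.07 [532.9 137.2  87.9] 51.7 [-0.4  0.3 -1.3] [-0.07  0.04 -0.02]
84 9.32 [532.9 137.2  83.8] 51.6 [ 0.9  0.  -1.3] [-0.02 -0.01  0.  ]
80 9.57 [532.9 137.2  79.8] 51.8 [-1.2 -0.2 -1.8] [ 0.04 -0.02 -0.01]
76 9.82 [532.9 137.2  75.7] 51.7 [ 0.2  0.5 -3. ] [-0.01 -0.02 -0.02]
72 10.07 [532.9 137.2  71.7] 51.4 [-0.   0.2 -1.9] [0.   0.04 0.02]
71 10.32 [533.  137.2  71. ] 51.7 [ 0.2  1.  -1.7] [0.02 0.01 0.04]
70 10.57 [533.  137.2  70.7] 51.4 [-2.7  0.3  7.1] [-0.06  0.43  0.03]
69 10.82 [533.1 137.3  70.5] 51.7 [-5.9 -1.3 19.6] [-0.13  0.92  0.01]
```

View pics/c4.png

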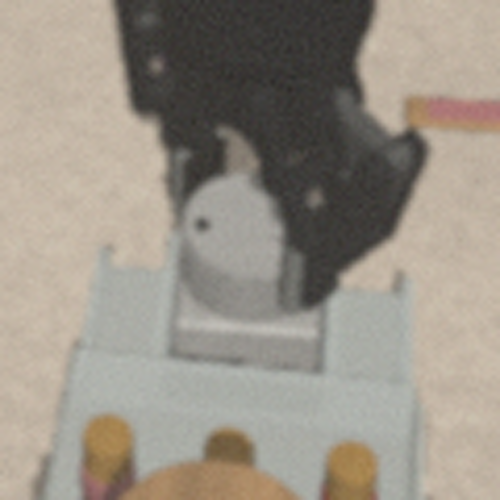

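The tin is seated: contact came at TCP z≈70.7, the expected floor height, with no side jam. Next I'll unscrew in small steps and watch the torque.

```bash
python3 - <<'E'
from h import *
bot.move_linear([533,137.2,70],v=40)
for d in range(5,86,4):
    bot.move_linear([533,137.2,70],ori(np.radians(-43.5+d)),v=60);o=st(d)
    if d==5: z0=o["position"][2]
    if d>45 and abs(o["torque"][2])<.06: break
s=bot.snapshot("side")[:,:,::-1];cv2.imwrite("pics/s5.png",s)
cv2.imwrite("pics/c5.png",cv2.resize(s[255:375,290:410],(600,600),interpolation=cv2.INTER_CUBIC))
E
```

```text
5 11.38 [533.5 137.2  70.7] 51.7 [-1.3  0.2  9. ] [-0.08  0.25  0.17]
9 11.62 [533.6 137.2  70.7] 51.7 [-0.3 -0.9  9.1] [-0.03  0.16  0.16]
13 11.88 [533.6 137.3  70.7] 51.7 [-0.4 -0.   8.3] [-0.05  0.1   0.12]
17 12.12 [533.7 137.3  70.7] 51.7 [ 0.7 -1.1  8.2] [-0.04  0.08  0.21]
21 12.38 [533.7 137.3  70.7] 51.5 [-0.7 -0.6  8.2] [0.04 0.05 0.19]
25 12.62 [533.7 137.3  70.7] 51.7 [-0.6  0.   8.4] [-0.03  0.02  0.12]
29 12.88 [533.8 137.3  70.7] 51.8 [-0.5 -0.6  7.2] [-0.07  0.01  0.17]
33 13.12 [533.8 137.3  70.7] 51.7 [-0.1 -0.6  8.2] [ 0.03 -0.04  0.13]
37 13.38 [533.8 137.3  70.7] 51.4 [-0.5  0.9  8.9] [0.01 0.06 0.18]
41 13.62 [533.8 137.3  70.8] 51.8 [-0.6  0.   9.5] [-0.01  0.08  0.13]
45 13.88 [533.8 137.3  70.8] 52.1 [-0.3 -0.3  9.7] [-0.    0.05  0.11]
49 14.12 [533.8 137.3  70.9] 51.9 [-0.2  0.4 10.4] [-0.04  0.06  0.15]
53 14.38 [533.8 137.3  71. ] 51.4 [-1.1  0.4 13.4] [0.05 0.18 0.13]
57 14.62 [533.9 137.3  71.2] 51.5 [-2.2  0.4 14.1] [0.02 0.29 0.1 ]
61 14.88 [534.  137.4  71.2] 51.6 [-0.5 -0.2 14.8] [0.  0.2 0.1]
65 15.12 [534.  137.4  71.2] 51.8 [-0.4  0.9 14.1] [0.   0.21 0.1 ]
69 15.38 [534.1 137.4  71.3] 51.7 [-0.4 -0.1 14.2] [0.07 0.06 0.15]
73 15.62 [534.1 137.4  71.3] 51.8 [-1.2  1.  14.4] [0.02 0.1  0.09]
77 15.88 [534.1 137.4  71.3] 51.7 [-1.1  0.6 13.9] [0.05 0.08 0.09]
81 16.12 [534.1 137.4  71.3] 51.8 [-0.5  0.4 14. ] [-0.02  0.13  0.12]
85 16.38 [534.2 137.3  71.3] 51.6 [-0.1 -0.2 14.3] [-0.    0.08  0.13]
```

View pics/c5.png

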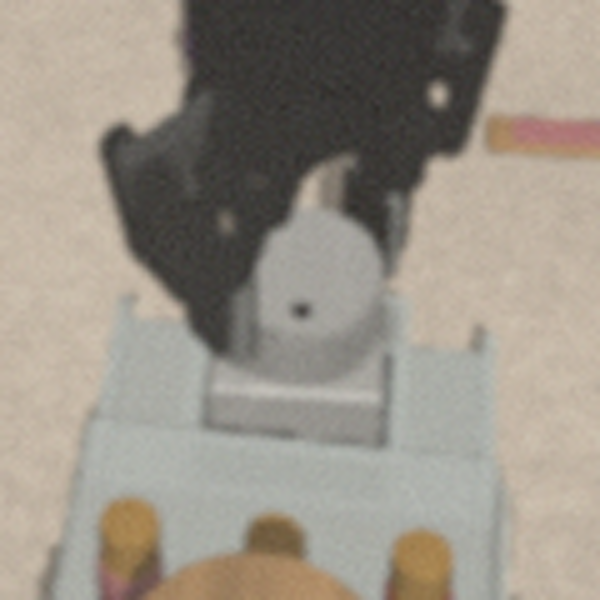

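Fz rose from 8 to 14 N at about 53–57° of turn, so the cap let go and is now held down on the seal. The dot at (302,310) faces the camera, at about 90° in the world frame, well inside 137°. I'll lift straight up to a rim clearance of about 16 mm.

```bash
python3 - <<'E'
from h import *
for z in (72.5,75,80,90,104.8):
    bot.move_linear([533.5,137.2,z],v=40);st(z)
bot.hold(.5);o=st("end");print(o["ee_rot"],ori(np.radians(41.5)))
s=bot.snapshot("side")[:,:,::-1];cv2.imwrite("pics/s6.png",s);t=bot.snapshot("top")[:,:,::-1]
cv2.imwrite("pics/c6.png",np.hstack([cv2.resize(s[245:365,290:410],(500,500),interpolation=cv2.INTER_CUBIC),cv2.resize(t[225:345,180:252],(300,500))]))
E
```

```text
72.5 16.68 [534.  137.3  72.8] 51.9 [0.5 1.2 2.9] [ 0.15 -0.24  0.05]
75 16.93 [533.2 137.1  74.8] 51.5 [ 0.2 -0.  -0.5] [ 0.04  0.09 -0.01]
80 17.2 [533.5 137.2  80.2] 51.4 [-0.  -0.2 -0.1] [0.02 0.04 0.05]
90 17.6 [533.6 137.2  90.3] 51.5 [-0.4 -0.1 -1.6] [-0.01  0.07 -0.03]
104.8 18.12 [533.6 137.2 105. ] 51.6 [-0.5  0.4 -0.6] [ 0.01  0.   -0.03]
end 18.62 [533.5 137.2 104.7] 51.5 [ 0.3  0.5 -0.4] [-0.    0.02 -0.02]
[ 0.66119262 -0.25052341  0.66128083  0.25053945] [ 0.66124045 -0.2505216   0.66124045  0.2505216 ]
```

View pics/c6.png

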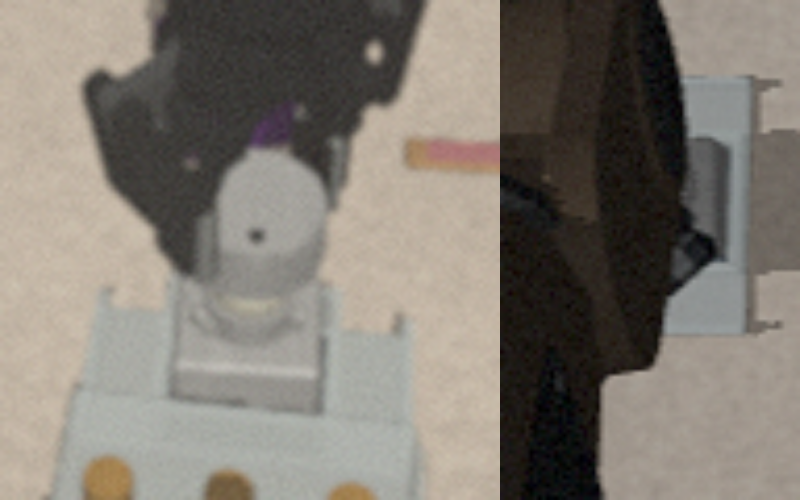

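The tin is down in the well with its seal visible at (248,305), and the cap is above it. I'll check numerically that the cap is centred in that picture.

```bash
python3 - <<'E'
from h import *
s=cv2.imread("pics/s6.png");im=cv2.resize(s[265:345,300:380],(600,600),interpolation=cv2.INTER_CUBIC)
t=np.linspace(0,6.28,50);x,y=533.5+1.1,137.2+1.9
C=lambda r,z:np.c_[x+r*np.cos(t),y+r*np.sin(t),0*t+z]
for P,c in((C(27,113),(255,0,0)),(C(27,87),(0,255,0)),(C(22,71),(0,0,255)),(place(sq(28,51),x,y,np.radians(-1)),(0,255,255))):
    cv2.polylines(im,[np.round((proj("side",P)-[300,265]+.5)*7.5-.5).astype(int)],True,c,1,cv2.LINE_AA)
cv2.imwrite("pics/c7.png",im)
E
```

```text
(no output)
```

View pics/c7.png

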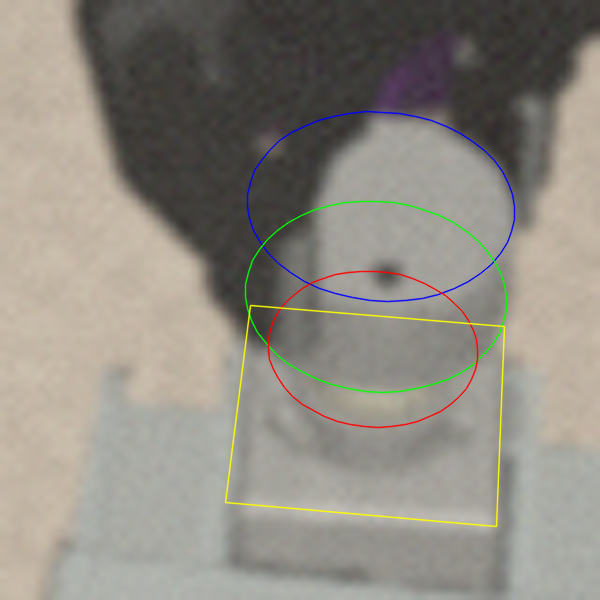

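The wireframes fit within about 1–2 mm: the cap is level and centred over the tin, with about 16 mm rim clearance.

```bash
python3 -c "
from workcell import bot
print(bot.hand_in())"
```

```text
the job is handed in; nothing more can be done
None
```

I stood the closed tin in the organizer's well, unscrewed the cap anticlockwise, lifted it straight up, and handed in at about 18.7 s with it still held there.

- **Placing:** I centred the tin with two gentle perpendicular closings on the cap and lifted it by the cap. It went down with no side jam, touching the floor at the expected height.
- **Unscrewing:** The upward push from the seal rose from 8 to 14 N at about 53–57° of turn, which was the release. My torque test for release did not trigger, so turning went on to its 85° limit, about 30° past that point. The dot ended at an estimated 90° from the tin's +x, under the 137° limit.
- **Final checks:**
  - The last side view and wireframe overlay showed the tin down in the well and the cap level and centred above it to 1–2 mm.
  - The rim is about 16 mm above the seal.
  - The highest wrist force reading I took was about 20 N.
- **Disagreements:** The two cameras differed by about 3 mm in absolute position. I resolved this by referring both to the gripped tin. The arm hid the tin in most of the later top views, so the final check rests mainly on the side camera.

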